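# Sort two instrument cassettes into the pass and reject bays

## Task

Two closed instrument cassettes wait on the counter; the round disc tag means passed, the straight bar tag means rejected. Slide each one flat along the counter, without lifting it, into the bay whose sign has the same mark, so that it lies wholly inside and square with the bay's back ledge. Leave the small jar between them standing where it is.

Things in the scene. Friction and masses are not known exactly. Their poses are not given: they have to be found in the camera images.
- cassette_disc: Blue, slotted, closed instrument cassette whose tag on the middle of its lid is a white round disc, 34 mm across, 2.5 mm thick. Loose block 110 mm along its x axis, 74 mm along y, 28 mm tall, about 0.35 kg, lying flat on the counter, x axis within 0.15 rad of world x. One cassette lies nearer the robot, the other farther out, either way round. Origin: centre of its underside.
- cassette_bar: Blue, slotted, closed instrument cassette whose tag on the middle of its lid is a white straight bar, 60 x 12 mm along its x axis, 2.5 mm thick. Loose block 110 mm along its x axis, 74 mm along y, 28 mm tall, about 0.35 kg, lying flat on the counter, x axis within 0.15 rad of world x. One cassette lies nearer the robot, the other farther out, either way round. Origin: centre of its underside.
- sign_disc: Black sign plate 90 x 56 x 6 mm fixed on the wide back ledge of one of the two bays, with the same white round disc, 34 mm across on it as on the matching cassette: it marks the bay that this cassette belongs in. Which bay has which sign varies. Origin: centre of its underside.
- sign_bar: Black sign plate 90 x 56 x 6 mm fixed on the wide back ledge of one of the two bays, with the same white straight bar, 60 x 12 mm on it as on the matching cassette: it marks the bay that this cassette belongs in. Which bay has which sign varies. Origin: centre of its underside.
- bay_left: The bay on the robot's left: fixed three-sided metal fence 24 mm tall, open towards the cassettes, no sill. Origin: middle of the open side on the counter; y axis points into the bay, x axis along the open side. Inside 380 mm wide (x -190 to 190), 100 mm deep (y 0 to 100), floor level with the counter. Beyond y = 100 mm a back ledge 80 mm deep stops the cassette and carries the sign.
- bay_right: The bay on the robot's right: fixed three-sided metal fence 24 mm tall, open towards the cassettes, no sill. Origin: middle of the open side on the counter; y axis points into the bay, x axis along the open side. Inside 380 mm wide (x -190 to 190), 100 mm deep (y 0 to 100), floor level with the counter. Beyond y = 100 mm a back ledge 80 mm deep stops the cassette and carries the sign.
- jar: Bystander, to be left where it is: small amber jar, 26 mm across, 45 mm tall, standing between the two cassettes. Origin: at its underside.
Things that resemble listed ones, but are neither listed nor needed, are in the scene too. What is shaped like the cassette_bar but brown or turquoise is not meant.

How it is judged:
At the end, for the whole second after the job is handed in: Each cassette lies in the bay whose sign has its mark: flat on the counter (6 mm, 0.06 rad), at rest, centre 33 to 75 mm in from the open side (37: just wholly inside; 63: at the ledge) and within 160 mm of the bay's middle, less than 0.2 rad from square with the bay (((world y of sign_disc above 0 m and (x of cassette_disc in the frame of bay_left between -0.16 and 0.16 m and y of cassette_disc in the frame of bay_left between 0.033 and 0.075 m and angle between the y axis of cassette_disc and the y axis of bay_left, either way round below 0.2 rad) and (x of cassette_bar in the frame of bay_right between -0.16 and 0.16 m and y of cassette_bar in the frame of bay_right between 0.033 and 0.075 m and angle between the y axis of cassette_bar and the y axis of bay_right, either way round below 0.2 rad)) or (not (world y of sign_disc above 0 m) and (x of cassette_disc in the frame of bay_right between -0.16 and 0.16 m and y of cassette_disc in the frame of bay_right between 0.033 and 0.075 m and angle between the y axis of cassette_disc and the y axis of bay_right, either way round below 0.2 rad) and (x of cassette_bar in the frame of bay_left between -0.16 and 0.16 m and y of cassette_bar in the frame of bay_left between 0.033 and 0.075 m and angle between the y axis of cassette_bar and the y axis of bay_left, either way round below 0.2 rad))) and height (world z) of each of cassette_disc, cassette_bar below 0.006 m and angle between each of cassette_disc, cassette_bar's own z axis and vertical below 0.06 rad and linear speed of each of cassette_disc, cassette_bar below 0.02 m/s); the robot touches nothing.
It fails at once if a cassette is lifted more than 15 mm off the counter or tipped more than about 17 degrees (height (world z) of any of cassette_disc, cassette_bar above 0.015 m or angle between any of cassette_disc, cassette_bar's own z axis and vertical above 0.3 rad).
It fails at once if the jar is shifted more than 30 mm (distance of jar from where it was at the start of the episode above 0.03 m).
It fails at once if the jar is knocked over (angle between jar's own z axis and vertical above 0.5 rad).
It also fails if it takes over 48 s, if anything falls off the work surface, if the arm or the gripper's body presses on something with over 40 N, if the wrist force passes 120 N, or if a joint passes its speed limit or range.

## Robot

A 6-joint arm with a two-finger parallel gripper is mounted at the origin on the work surface. World frame = base frame: x ahead of the robot, y to its left, z up, the work surface at z = 0. Lengths are in m, angles in rad, forces in N, time in s.
With the tool pointing down it reaches from about 0.3 to 0.775 m from the base axis. Payload 14.6 kg.
Tool frame: the origin (TCP) lies at the very end of the fingers, on their centre line; the grasp point (between the pads) lies 19 mm behind it; y points along the fingers, z is the direction in which the jaws open and shut, and the axes are right-handed (so a half turn about y gives the same grasp; the last joint's range is limited). The gripper opens to 94 mm and grips with 3 to 60 N. Pads are 16 mm wide; open, the fingers measure 119 mm over their backs; the gripper's body (75 mm by 177 mm) begins 78 mm behind the grasp point.
Start: joints at [1.164, 0.3, 1.521, -0, 1.321, -0.067], TCP at [0.183, 0.519, 0.205] pointing down, gripper open.
Joint ranges: [-3.03, 3.03], [-0.79, 2.21], [0.23, 2.52], [-1.04, 4.18], [0, 3.07], [-2.55, 2.55]. Speed limits (rad/s): [2.22, 2.22, 2.57, 3.14, 3.14, 3.14].

## Interface

Orientations are given as [roll, pitch, yaw] about the fixed x, y, z axes, in that order (R = Rz(yaw) Ry(pitch) Rx(roll)).
In Python, from station import get_obs, camera, hand_in, masks_of gives the robot as it stands.
- The arm moves only by the shell command python3 -m jog 'ROWS' [FORCE]. ROWS is text: rows parted by semicolons, each of 7 numbers parted by spaces: the shift along the world's x, y, z in mm, then the turn, a rotation vector about the world's x, y, z in degrees, then the closure, from 0 (fully open) to 1 (shut). A call has 1 to 10 rows; each row is the pose to reach, as a shift and turn from the pose measured when the call began; what a row does not reach only later rows make up. A row lasts 1/12 s, in which the tool goes at most 41.7 mm and 7.16 degrees, less where a joint would pass 70% of its speed; a pose out of reach is approached as far as the arm can. A call with a gripper value outside its range is refused whole. The fingers move at their own pace and stop on an object; FORCE is the grip in N (left out, the last holds). Time passes only in rows, so rows that repeat a pose let the fingers close. It gives the time, the measured TCP pose, the force and the opening at its end, in the units of the state.
- get_obs(): the state, without advancing time (a new reading comes with each control period).
- camera(name): name is "scene" or "top" or "wrist"; returns a dict with "img" (480x640x3 uint8, red, green, blue), "range_z" (480x640 float32, m along the optical axis (not along the pixel's ray), 0 where there is no reading), "fx", "fy", "cx", "cy" (pixels), "rvec" (rotation vector, rad) and "tvec" (3), from world to camera coordinates, as OpenCV has them. Camera axes: x right, y down, z forward; pixel columns grow to the right and rows downward; lengths in m; the calibration is good to about 2 mm. A picture is of the moment at which its call begins.
- hand_in(): hands the job in, once; it reports no verdict.
Trained networks look in the newest picture that a camera, given by its name, has taken for a name from the list of things; names that differ only in an ending like _2 or _b are one class to them, and where a whole thing is asked for, a point or a joint stands for the part that bears it (a point fixed in the world has none). Each returns a list of dicts, best first, with "conf" (0 to 1); they miss things now and then, are a little off and sometimes report something else, mostly with a low value. They report only what shows in the picture. A call takes as long as a camera call. They do not tell look-alikes from the thing itself.
- masks_of(thing, camera): "mask" (480x640 bool, what is visible of it) and "extent" ([left, top, right, bottom] in pixels, round what is visible of it).
The state is a dict: "time_s": time; "qpos": joint angles; "joint_vel": joint speeds; "tau": joint torques, N m; "ee_pos": TCP position; "eef_rot": TCP orientation; "force": force on the tool from outside, world axes, zero at the start; "moment": the same for the moment, N m; "grip_width": finger opening in m.
Only numpy, scipy, OpenCV 4.12 (cv2) and the standard library are available. Lean on these libraries where they do the work, as an engineer would, in place of code of your own. Each camera call takes 0.05 s, during which the arm holds its last target.

## Working session

There is one attempt and no reset: what is moved stays moved. The work goes in short steps, Python scripts to look and compute and a shell command to move; the robot and the scene stay as the last step left them, time stands still between calls to the robot, and variables do not carry over. Pictures are saved under pics/ and viewed, and the job is handed in when it is done.

```bash
mkdir -p pics; cat > h.py <<'E'
import numpy as np,cv2
from station import get_obs,camera,masks_of
def save(c,n): cv2.imwrite('pics/'+n,c['img'][:,:,::-1])
def pts(c):
    v,u=np.mgrid[0:480,0:640]; z=c['range_z']
    p=np.stack([(u-c['cx'])/c['fx']*z,(v-c['cy'])/c['fy']*z,z],-1)
    R=cv2.Rodrigues(np.array(c['rvec'],float))[0]
    return (p-np.array(c['tvec']).reshape(3))@R
E
python3 - <<'E'
from h import *
c=camera('top');save(c,'top0.png');P=pts(c)
np.savez('top0.npz',P=P,img=c['img'])
o=get_obs();print(o['time_s'],o['ee_pos'],o['eef_rot'],o['grip_width'])
for n in ['cassette_disc','cassette_bar','sign_disc','sign_bar','bay_left','bay_right','jar']:
    for m in masks_of(n,'top'):
        k=m['mask']&(c['range_z']>0)
        print(n,round(m['conf'],2),np.round(m['extent']),np.round(np.median(P[k],0),3) if k.any() else '',k.sum())
c=camera('scene');save(c,'scene0.png')
E
```

```text
0.05 [0.18321803 0.5183     0.20487019] [-1.57198626e+00  6.34865262e-05 -3.39801295e-01] 0.09370725986999547
cassette_disc 0.98 [254. 148. 280. 191.] [0.649 0.044 0.029] 1083
cassette_bar 0.77 [396. 301. 431. 348.] [ 0.208 -0.34   0.03 ] 1159
cassette_bar 0.76 [449. 268. 488. 317.] [ 0.29  -0.501  0.029] 1203
cassette_bar 0.59 [283. 213. 312. 253.] [ 0.465 -0.032  0.029] 1080
cassette_bar 0.58 [132. 291. 184. 337.] [0.253 0.339 0.029] 1238
sign_disc 0.76 [146. 160. 169. 190.] [0.632 0.353 0.031] 671
sign_bar 0.95 [399. 177. 422. 205.] [ 0.581 -0.351  0.032] 603
bay_left 0.83 [146. 131. 211. 275.] [0.543 0.299 0.006] 8634
bay_right 0.93 [358. 132. 421. 274.] [ 0.537 -0.297  0.006] 8233
jar 0.51 [283. 191. 290. 206.] [ 0.559 -0.007  0.044] 84
```

```bash
python3 - <<'E'
import cv2
a=cv2.imread('pics/top0.png')[110:360,110:510];cv2.imwrite('pics/top0c.png',cv2.resize(a,(800,500),interpolation=cv2.INTER_CUBIC))
E
```

```text
(no output)
```

View pics/scene0.png

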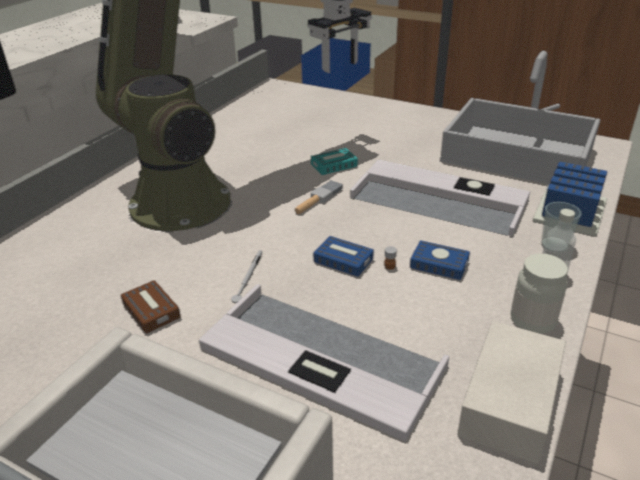

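View pics/top0.png

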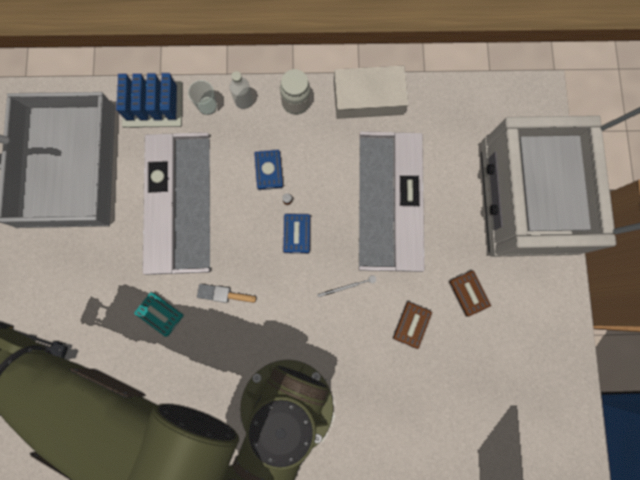

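The blue cassettes are disc at (268,169) and bar at (297,233). The brown ones at (412,325) and (469,293) and the turquoise one at (159,314) are look-alikes. The disc sign at (158,176) is on the left bay, and the bar sign at (409,190) is on the right bay. Next I'll measure poses and check an enlarged crop.

```bash
python3 - <<'E'
from h import *
d=np.load('top0.npz');P=d['P']
c={'img':d['img']}
def box(name,sl,zlo,zhi):
    k=np.zeros((480,640),bool);k[sl]=True
    k&=(P[...,2]>zlo)&(P[...,2]<zhi)
    k=cv2.erode(k.astype(np.uint8),np.ones((2,2)))>0
    q=P[k][:,:2].astype(np.float32)*1000
    r=cv2.minAreaRect(q);b=cv2.boxPoints(r)
    print(name,k.sum(),np.round(r[0],1),np.round(r[1],1),round(r[2],2),'mean',q.mean(0).round(1),'z',np.median(P[k][:,2]).round(4)); print(b.round(0).tolist())
box('disc',np.s_[143:196,248:286],.02,.04)
box('bar',np.s_[209:258,278:317],.02,.04)
box('bayL',np.s_[128:280,140:215],.015,.04)
box('bayR',np.s_[128:280,355:425],.015,.04)
box('jar',np.s_[188:208,278:295],.035,.06)
box('jar2',np.s_[188:208,278:295],.01,.06)
# bay profile: ledge edge
for n,rows,cols in [('L',range(145,262,20),range(140,215)),('R',range(145,262,20),range(355,425))]:
    for v in rows:
        z=P[v,list(cols)]; hi=z[z[:,2]>.015]
        print(n,v,hi[:,0].mean().round(3),'y',hi[:,1].min().round(4),hi[:,1].max().round(4))
img=d['img'][:,:,::-1]
a=cv2.resize(img[120:280,140:430],(800,441),interpolation=cv2.INTER_CUBIC);cv2.imwrite('pics/crop.png',a)
E
```

```text
disc 913 [650.5  43.2] [107.7  70.7] 4.06 mean [649.7  43.2] z 0.0296
[[594.0, 75.0], [599.0, 4.0], [707.0, 12.0], [702.0, 82.0]]
bar 981 [465.3 -33.8] [ 69.5 107.7] 88.84 mean [464.9 -34. ] z 0.0297
[[411.0, -68.0], [518.0, -70.0], [520.0, -0.0], [412.0, 2.0]]
bayL 4090 [561.9 301.5] [398.2 177.2] 1.08 mean [554.5 344.1] z 0.0258
[[361.0, 386.0], [365.0, 209.0], [763.0, 217.0], [759.0, 394.0]]
bayR 3921 [ 556.4 -303.4] [177.3 399.7] 87.39 mean [ 548.4 -346.1] z 0.026
[[353.0, -383.0], [752.0, -401.0], [760.0, -224.0], [361.0, -206.0]]
jar 55 [560.7  -8.7] [19.6 20.8] 69.03 mean [560.   -8.8] z 0.0455
[[547.0, -14.0], [567.0, -22.0], [574.0, -3.0], [554.0, 4.0]]
jar2 67 [560.5  -9. ] [20.2 20.8] 69.03 mean [559.1  -9.4] z 0.0448
[[547.0, -15.0], [567.0, -22.0], [574.0, -3.0], [554.0, 4.0]]
L 145 0.71 y -0.06 0.3958
L 165 0.666 y 0.3138 0.3944
L 185 0.608 y 0.3127 0.3906
L 205 0.552 y 0.311 0.3872
L 225 0.495 y 0.3113 0.3889
L 245 0.439 y 0.3103 0.3874
R 145 0.715 y -0.3946 -0.318
R 165 0.656 y -0.394 -0.3153
R 185 0.596 y -0.3912 -0.3129
R 205 0.538 y -0.3886 -0.3119
R 225 0.482 y -0.3871 -0.3092
R 245 0.419 y -0.3834 -0.06
```

View pics/crop.png

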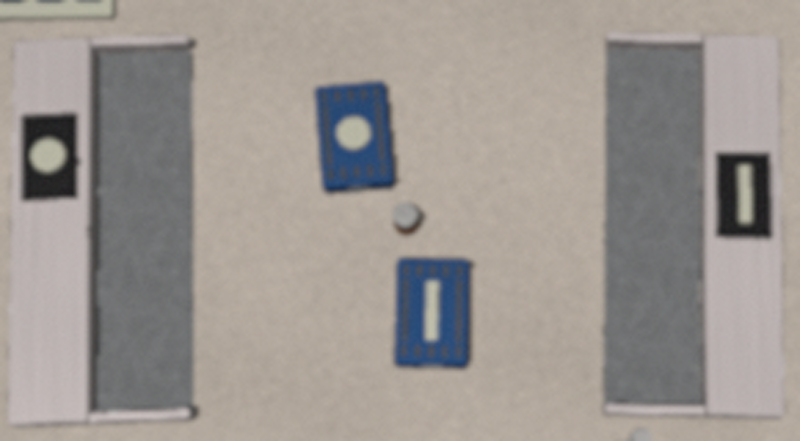

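```bash
python3 -m jog '40 -40 0 0 0 3 0;80 -80 0 0 0 6 0;120 -120 0 0 0 9 0;160 -160 0 0 0 12 0;190 -190 0 0 0 15 0;220 -220 0 0 0 18 0;250 -250 0 0 0 21 0;280 -280 0 0 0 23.5 0;300 -305 0 0 0 23.5 0;300 -305 0 0 0 23.5 0' 20
```

```text
time_s: 1.28
ee_pos: [0.4768, 0.2199, 0.2056]
eef_rot: [-1.571, -0.0, 0.071]
force: [0.3, 1.2, 0.7]
grip_width: 0.094
```

```bash
python3 -m jog '25 -25 0 0 0 0 0;50 -50 0 0 0 0 0;75 -75 -10 0 0 0 0;100 -100 -25 0 0 0 0;125 -125 -45 0 0 0 0;150 -150 -65 0 0 0 0;174 -177 -85 0 0 0 0;174 -177 -105 0 0 0 0;174 -177 -115 0 0 0 0;174 -177 -115 0 0 0 0' 20; python3 - <<'E'
from h import *
c=camera('wrist');save(c,'w1.png');c=camera('top');save(c,'t1.png')
E
```

```text
time_s: 2.12
ee_pos: [0.6494, 0.0431, 0.0879]
eef_rot: [-1.57, 0.004, 0.07]
force: [-0.1, -0.5, 1.1]
grip_width: 0.0942
```

View pics/w1.png

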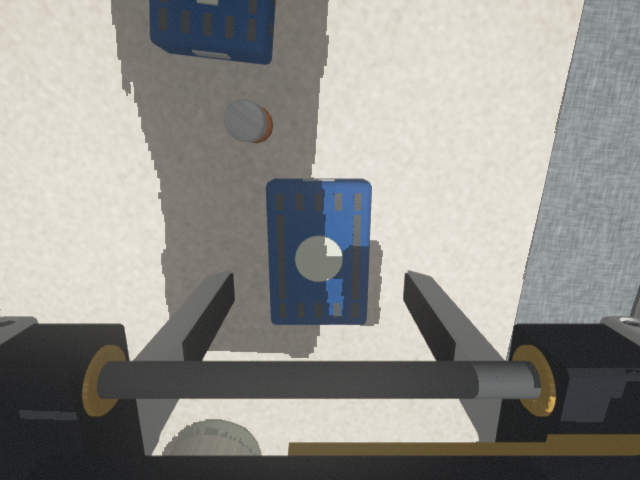

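Confirmed: the white disc at (319,258) is centred between the fingertips at columns 235 and 403. I'll descend and grip.

```bash
python3 -m jog '1 0 -20 0 0 0 0;1 0 -40 0 0 0 0;1 0 -55 0 0 0 0;1 0 -68 0 0 0 0;1 0 -76 0 0 0 0;1 0 -80 0 0 0 0;1 0 -81 0 0 0 0;1 0 -81 0 0 0 0.1;1 0 -81 0 0 0 0.2;1 0 -81 0 0 0 0.3' 15 && python3 -m jog '0 0 0 0 0 0 0.4;0 0 0 0 0 0 0.4;0 0 0 0 0 0 0.4;0 0 0 0 0 0 0.4'
```

```text
time_s: 3.05
ee_pos: [0.6521, 0.0438, 0.0114]
eef_rot: [-1.571, -0.002, 0.072]
force: [0.4, -0.4, 0.1]
grip_width: 0.0776
time_s: 3.38
ee_pos: [0.6521, 0.0438, 0.0115]
eef_rot: [-1.571, -0.002, 0.072]
force: [-1.3, -0.1, -0.4]
grip_width: 0.0736
```

```bash
python3 -m jog '0 8 0 0 0 0 0.4;0 25 0 0 0 0 0.4;0 45 0 0 0 -1 0.4;0 65 0 0 0 -2 0.4;0 85 0 0 0 -3 0.4;0 105 0 0 0 -3 0.4;0 120 0 0 0 -3 0.4;0 130 0 0 0 -3 0.4;0 135 0 0 0 -3 0.4;0 135 0 0 0 -3 0.4'; python3 - <<'E'
from h import *
c=camera('top');save(c,'t2.png');c=camera('scene');save(c,'s2.png')
E
```

```text
time_s: 4.22
ee_pos: [0.6521, 0.1798, 0.0115]
eef_rot: [-1.57, -0.002, 0.02]
force: [-0.2, 2.6, -1.1]
grip_width: 0.0738
```

View pics/s2.png

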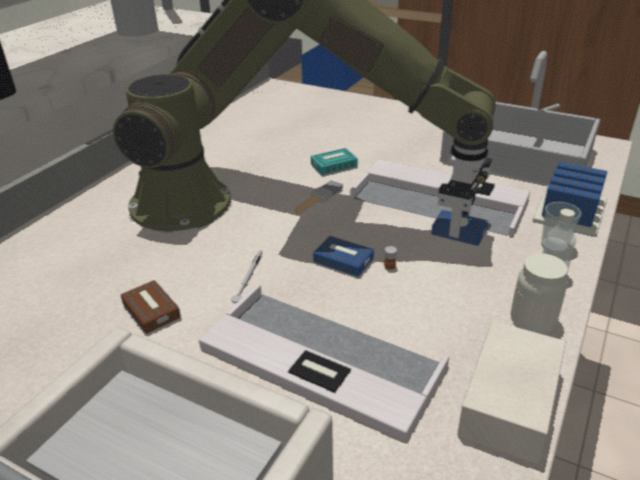

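The cassette (460,227) is sliding with the gripper, and the jar (390,258) is still in place. Remaining distance is 257−180 = 77 mm.

```bash
python3 -m jog '0 10 0 0 0 0 0.4;0 25 0 0 0 0 0.4;0 40 0 0 0 0 0.4;0 53 0 0 0 0 0.4;0 64 0 0 0 0 0.4;0 72 0 0 0 0 0.4;0 77 0 0 0 0 0.4;0 77 0 0 0 0 0.4;0 77 0 0 0 0 0.4'; python3 -m jog '0 0 0 0 0 0 0.14;0 0 0 0 0 0 0.14;0 0 0 0 0 0 0.14;0 0 0 0 0 0 0.14;0 0 0 0 0 0 0.14'
```

```text
time_s: 5.07
ee_pos: [0.6521, 0.2561, 0.0115]
eef_rot: [-1.57, -0.002, 0.019]
force: [0.2, 2.6, 0.1]
grip_width: 0.0742
time_s: 5.48
ee_pos: [0.6522, 0.2558, 0.0115]
eef_rot: [-1.57, -0.002, 0.019]
force: [-0.3, -0.5, 0.0]
grip_width: 0.0806
```

```bash
python3 -m jog '0 0 8 0 0 0 0.14;0 0 20 0 0 0 0.14;0 0 40 0 0 0 0.14;0 0 65 0 0 0 0.1;0 0 90 0 0 0 0;0 0 120 0 0 0 0;-20 -20 140 0 0 0 0;-40 -40 140 0 0 0 0;-60 -70 140 0 0 0 0;-80 -100 140 0 0 -3 0'; python3 - <<'E'
from h import *
c=camera('top');save(c,'t3.png');P=pts(c)
k=np.zeros((480,640),bool)
hsv=cv2.cvtColor(c['img'],cv2.COLOR_RGB2HSV)
m=masks_of('cassette_disc','top')
for x in m:
    k=x['mask']&(P[...,2]>.02)&(P[...,2]<.04);r=cv2.minAreaRect((P[k][:,:2]*1000).astype(np.float32));print(x['conf'],x['extent'],r)
for x in masks_of('jar','top'): print(x['conf'],np.median(P[x['mask']],0))
E
```

```text
time_s: 6.32
ee_pos: [0.5712, 0.1552, 0.1531]
eef_rot: [-1.569, -0.004, -0.032]
force: [0.7, -0.7, 0.3]
grip_width: 0.0941
0.39 [ 0.55791591 -0.00950692  0.04519296]
```

View pics/t3.png

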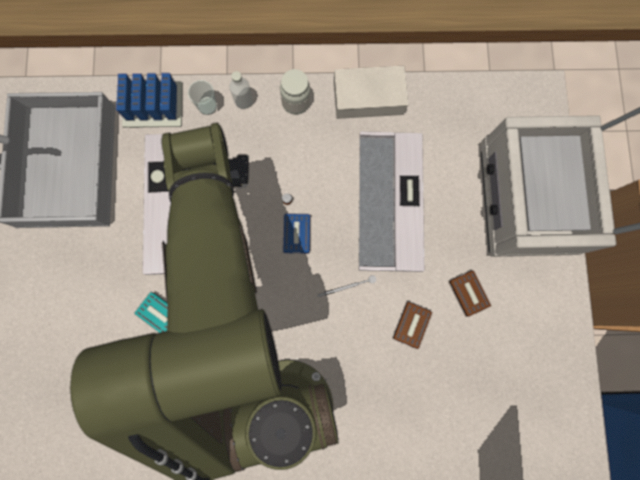

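The arm hides the left bay for now. The jar (287,199) and the bar cassette (297,233) haven't moved. Moving to the bar cassette.

```bash
python3 -m jog '-15 -27 0 0 0 0.7 0;-30 -54 0 0 0 0.7 0;-45 -81 0 0 0 0.7 0;-60 -108 0 0 0 0.7 0;-75 -135 -10 0 0 0.7 0;-90 -162 -25 0 0 0.7 0;-106 -189 -40 0 0 0.7 0;-106 -189 -55 0 0 0.7 0;-106 -189 -63 0 0 0.7 0;-106 -189 -63 0 0 0.7 0' 15; python3 - <<'E'
from h import *
c=camera('wrist');save(c,'w4.png')
c=camera('top');save(c,'t4.png');P=pts(c)
for n in ['cassette_disc','jar','bay_left']:
  for x in masks_of(n,'top'):
    k=x['mask']&(P[...,2]>.02)&(P[...,2]<.06);r=cv2.minAreaRect((P[k][:,:2]*1000).astype(np.float32));print(n,x['conf'],np.round(x['extent']),r)
E
```

```text
time_s: 7.3
ee_pos: [0.466, -0.0342, 0.0899]
eef_rot: [-1.569, -0.003, -0.023]
force: [-0.3, -0.0, 0.0]
grip_width: 0.0941
cassette_disc 0.73 [181. 155. 206. 190.] ((650.9736938476562, 257.2625427246094), (112.54401397705078, 75.08952331542969), 0.6025955677032471)
bay_left 0.84 [144. 130. 211. 276.] ((562.8907470703125, 302.79022216796875), (401.42156982421875, 180.82745361328125), 1.1903257369995117)
```

View pics/w4.png

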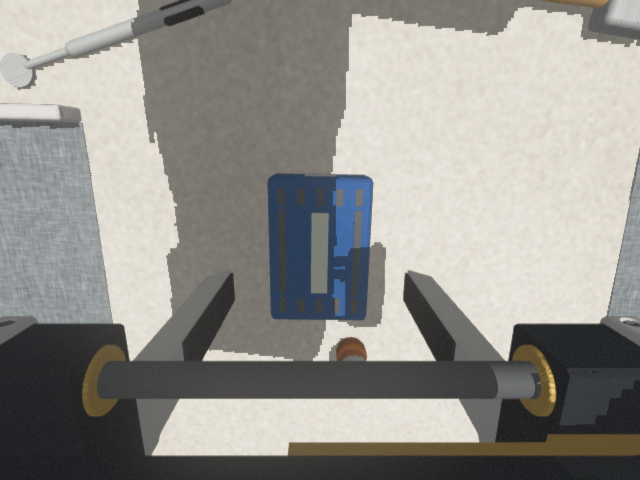

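View pics/t4.png

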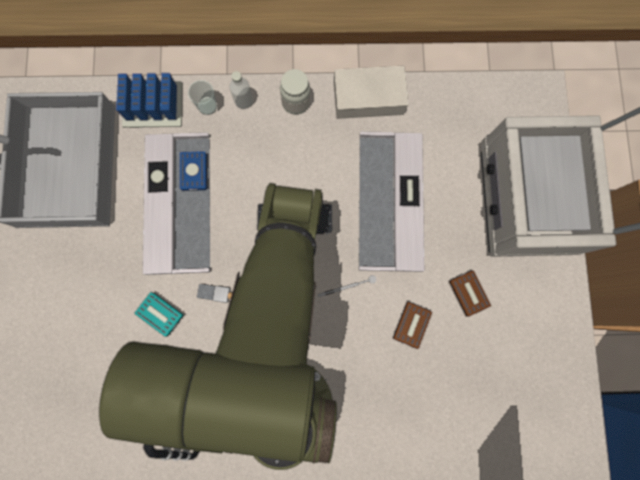

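The disc cassette (193,171) now lies in the left bay: centre y 257 mm, about 44 mm in, 0.5° off the bay. In the wrist view the bar cassette (319,250) is centred between the fingers, and the jar sits behind at (350,350), clear of them. Descending.

```bash
python3 -m jog '0 0 -20 0 0 0 0;0 0 -40 0 0 0 0;0 0 -55 0 0 0 0;0 0 -68 0 0 0 0;0 0 -76 0 0 0 0;0 0 -79 0 0 0 0;0 0 -79 0 0 0 0;0 0 -79 0 0 0 0.1;0 0 -79 0 0 0 0.2;0 0 -79 0 0 0 0.3' 15 && python3 -m jog '0 0 0 0 0 0 0.4;0 0 0 0 0 0 0.4;0 0 0 0 0 0 0.4;0 0 0 0 0 0 0.4'
```

```text
time_s: 8.38
ee_pos: [0.4669, -0.0341, 0.013]
eef_rot: [-1.57, -0.007, -0.022]
force: [-0.3, 0.6, -0.3]
grip_width: 0.0776
time_s: 8.72
ee_pos: [0.4669, -0.0341, 0.0131]
eef_rot: [-1.57, -0.006, -0.022]
force: [-1.6, -0.0, 0.6]
grip_width: 0.074
```

```bash
python3 -m jog '0 -8 0 0 0 0 0.4;0 -25 0 0 0 0 0.4;0 -45 0 0 0 0 0.4;0 -65 0 0 0 -0.7 0.4;0 -85 0 0 0 -1.3 0.4;0 -105 0 0 0 -1.3 0.4;0 -120 0 0 0 -1.3 0.4;0 -130 0 0 0 -1.3 0.4;0 -135 0 0 0 -1.3 0.4;0 -135 0 0 0 -1.3 0.4'
```

```text
time_s: 9.55
ee_pos: [0.4669, -0.17, 0.0131]
eef_rot: [-1.57, -0.007, -0.046]
force: [-0.1, -1.8, -1.0]
grip_width: 0.0741
```

```bash
python3 -m jog '0 -10 0 0 0 0 0.4;0 -25 0 0 0 0 0.4;0 -40 0 0 0 0 0.4;0 -55 0 0 0 0 0.4;0 -68 0 0 0 0 0.4;0 -77 0 0 0 0 0.4;0 -82 0 0 0 0 0.4;0 -82 0 0 0 0 0.4;0 -82 0 0 0 0 0.4'; python3 -m jog '0 0 0 0 0 0 0.14;0 0 0 0 0 0 0.14;0 0 0 0 0 0 0.14;0 0 0 0 0 0 0.14;0 0 0 0 0 0 0.14'
```

```text
time_s: 10.3
ee_pos: [0.467, -0.2522, 0.0131]
eef_rot: [-1.571, -0.007, -0.046]
force: [0.8, -2.0, -1.3]
grip_width: 0.0736
time_s: 10.72
ee_pos: [0.467, -0.252, 0.0132]
eef_rot: [-1.571, -0.007, -0.045]
force: [-0.1, -0.1, -0.2]
grip_width: 0.0807
```

```bash
python3 -m jog '0 0 8 0 0 0 0.14;0 0 20 0 0 0 0.14;0 0 40 0 0 0 0.14;0 0 65 0 0 0 0.1;0 0 90 0 0 0 0;0 0 120 0 0 0 0;0 0 150 0 0 0 0;-20 -30 180 0 0 0 0;-45 -60 190 0 0 0 0;-70 -90 190 0 0 0 0' && python3 -m jog '-30 -30 0 0 0 0 0;-60 -60 0 0 0 0 0;-85 -90 0 0 0 0 0;-85 -120 0 0 0 0 0;-85 -150 0 0 0 0 0;-85 -150 0 0 0 0 0;-85 -150 0 0 0 0 0'; python3 - <<'E'
from h import *
c=camera('scene');save(c,'s5.png')
c=camera('top');save(c,'t5.png');P=pts(c)
for n in ['cassette_disc','cassette_bar','jar','bay_left','bay_right']:
  for x in masks_of(n,'top'):
    k=x['mask']&(P[...,2]>.02)&(P[...,2]<.06);r=cv2.minAreaRect((P[k][:,:2]*1000).astype(np.float32));print(n,round(x['conf'],2),np.round(x['extent']),np.round(r[0]),np.round(r[1]),round(r[2],1),'z',np.median(P[k][:,2]))
E
```

```text
time_s: 11.55
ee_pos: [0.3976, -0.3426, 0.2078]
eef_rot: [-1.575, -0.012, -0.043]
force: [0.1, -0.7, 0.3]
grip_width: 0.0946
time_s: 12.13
ee_pos: [0.3222, -0.4873, 0.2082]
eef_rot: [-1.582, -0.001, -0.063]
force: [-1.0, 0.4, 0.1]
grip_width: 0.0939
cassette_disc 0.88 [179. 150. 206. 193.] [652. 257.] [113.  74.] 1.1 z 0.029148922642191176
cassette_bar 0.96 [360. 211. 389. 250.] [ 466. -249.] [ 73. 111.] 87.7 z 0.029610742438933912
cassette_bar 0.85 [134. 293. 188. 334.] [253. 341.] [111.  74.] 53.3 z 0.029484520530777467
cassette_bar 0.71 [146. 129. 210. 276.] [563. 303.] [401. 180.] 1.0 z 0.025376802088932338
jar 0.39 [286. 192. 288. 208.] [562.  -7.] [22. 22.] 86.8 z 0.0449615547292932
bay_left 0.69 [144. 129. 209. 277.] [563. 303.] [401. 180.] 1.1 z 0.025340506314884565
bay_right 0.64 [362. 129. 424. 273.] [ 557. -302.] [180. 401.] 87.5 z 0.025431204287261797
```

View pics/t5.png

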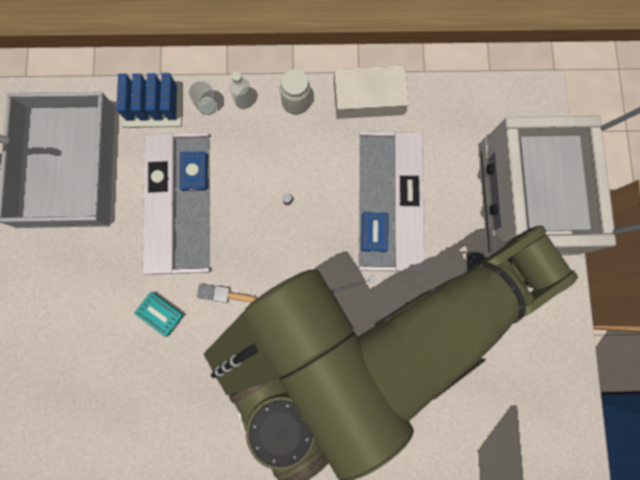

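View pics/s5.png

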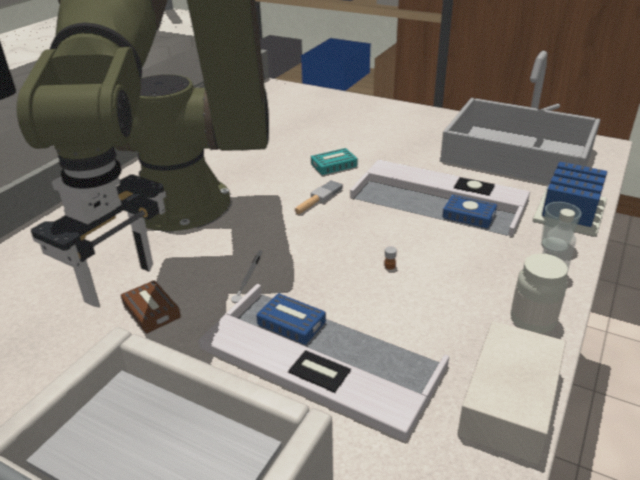

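```bash
python3 -c "
from station import *
print(get_obs()['joint_vel']);print(hand_in())"
```

```text
[-0.00342239  0.00603094 -0.00511103 -0.00271654 -0.00143936 -0.00178526]
the job is handed in; nothing more can be done
None
```

Both cassettes are in their matching bays and the job was handed in at about 12.2 s. I gripped each one by its long sides, slid it along the counter, and let go before it reached the ledge. No verdict is reported, so what follows is from my own last camera checks.

| Cassette | Bay | Depth of centre | Off from square | Off the bay's middle |
|---|---|---|---|---|
| Disc | Left | about 42 mm | under 1° | about 0.09 m |
| Bar | Right | about 41–44 mm | under 1° | about 0.09 m |

- **Lying flat:** the lids of both measured about 29 mm above the counter, as they did before the slide.
- **Jar:** it is still standing, and its measured position changed by no more than about 2 mm.
- **Robot:** the arm was clear of everything and practically still at hand-in.
- **Disagreements:** for the bar cassette, the camera put the centre at y −249 mm and the arm at −252 mm. Both are within the 33–75 mm depth limit. At the end the network also labelled the turquoise look-alike and the left bay as the bar cassette; I disregarded both after looking at the picture.

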